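Hang the fixture plate on the angle plate

TASK

Lift the blue fixture plate out of its stand, pass its keyhole over the brass screw head on the upright face of the iron angle plate until the plate lies flat on the face, then slide it down under the head until it is fully home, and let go. Feel your way with light force, and leave the ring gauge, V-block and gauge block alone.

Things in the scene. Friction and masses are not known exactly. Their poses are not given: they have to be found in the camera images.
- tab (a point): Centre of the grip tab of the loose blue fixture plate (0.3 kg, 10 mm thick throughout). Tab: 40 mm wide (y), 70 mm high, 10 mm thick (x). Axes: x out of the plate's front, y across its width, z up. The plate starts upright in the stand's slot, front towards about +x. Its body below the tab is 100 mm wide, 95 mm high; its lower edge is 130 mm below this point. Two pins stand 12 mm out of the lower front.
- keyhole (a point): Centre of the keyhole's round opening (25 mm across) on the back face of the fixture plate: 73 mm below the tab's centre and 5 mm behind it. From the opening a 12 mm wide slot runs straight up the plate's centre line and ends 47 mm below the tab's centre. Same axes as the tab.
- slot (a point): Point in the keyhole's slot on the back face of the plate, 22 mm above the centre of the round opening, 51 mm below the tab's centre and 5 mm behind it: here the screw's axis lies when the plate is fully home. Same axes as the tab.
- stand: Fixed grey plastic stand, 64 x 136 mm and 35 mm high, origin at the centre of its underside on the granite. A slot along its y axis, 13 mm wide, 106 mm long, 25 mm deep and open at the top, holds the plate.
- upright: Fixed grey iron angle plate. Its upright face, 150 mm wide (y) and 108 mm high, looks away from the robot along the body's +x axis; origin on the face, at the middle of its lower edge, on the granite. The wall is 22 mm thick; foot (97 mm deep in all) and ribs are behind it (-x).
- groove (a point): Middle of the level groove across the angle plate's face, 90 mm above the granite; x out of the face. A brass-headed screw stands out of the groove, level with this point but set anywhere up to 22 mm to either side along y: not measured, look or feel for it. Shank 8 mm across, head 22 mm across, head's front 16 mm out from the face.
- screw_level (a point): Same point as groove, for the screw's working: the head's underside is conical, 8.3 mm (at the shank) to 10.9 mm (rim) out from the face, and a spring pulls it in with 3 N or more (draws out 4 mm). So the 10 mm plate, flat on the face, must be pushed down with about 5 to 15 N to wedge under the head, 22 mm in all, until the slot's end stops on the shank. Its weight alone will not do it.
- granite: Fixed black granite surface plate, 460 x 740 x 60 mm, origin at the centre of its underside on the bench; the work stands on its top, 60 mm above the bench.
- ring_gauge: Bystander: loose steel ring, 60 mm across, 22 mm high, origin at the centre of its underside.
- vblock: Bystander: loose dark steel block with a channel, 50 x 45 x 32 mm, origin at the centre of its underside.
- gauge_block: Bystander: loose steel block, 60 x 30 x 12 mm, origin at the centre of its underside.
Mind the look-alikes: they are no part of the job. What is meant by the part that bears tab is not orange, and is the larger of those in its own colour.

How it is judged:
By the outcome, as a careful person would: the job done as asked, in the order asked, and still so for the second after the job is handed in, with the robot touching nothing.
It also fails if it takes over 72 s, if anything falls off the work surface, if the arm or the gripper's body presses on something with over 40 N, if the wrist force passes 120 N, or if a joint passes its speed limit or range.

ROBOT

A 7-joint arm with a two-finger parallel gripper is mounted at the origin on the work surface. World frame = base frame: x ahead of the robot, y to its left, z up, the work surface at z = 0. Lengths are in m, angles in rad, forces in N, time in s.
With the tool pointing down it reaches from about 0.425 to 1.025 m from the base axis. Payload 3.6 kg.
Tool frame: the origin (TCP) lies midway between the tips of the shut fingers; the grasp point (between the pads) lies arm.grip_point_offset behind it (arm.grip_point_offset is the distance from the TCP to the grasp point, in m); z points along the fingers, y is the line along which they close (so a half turn about z gives the same grasp; the last joint's range is limited). The gripper opens to 85 mm and grips with 20 to 120 N. Pads are 22 mm wide; open, the fingers measure 114 mm over their backs; the gripper's body (76 mm by 85 mm) begins 54 mm behind the grasp point. The pads swing forward as they close: fully open they stand 13 mm farther back than shut.
Start: joints at [1.192, 0.591, 0.048, 1.609, -0.033, 0.943, -0.034], TCP at [0.204, -0.696, 0.231] pointing down, gripper open.
Joint ranges: [-2.69, 2.69], [-0.47, 2.24], [-1.27, 1.36], [0.19, 2.51], [-1.53, 4.68], [0.08, 2.07], [-3.09, 3.09]. Speed limits (rad/s): [2.57, 2.57, 3.14, 3.14, 3.14, 3.14, 3.14].

INTERFACE

Orientations are given as a rotation vector (axis times angle).
In Python, from workcell import arm gives the robot as it stands.
- The arm moves only by the shell command python3 -m inch 'ROWS' [FORCE]. ROWS is JSON, a list of rows, each a list of 3 entries, a list of its own where there are three numbers: the gripper's target within -1 to 1 (shut at 1, half-way at 0, fully open at -1), then the shift along the tool's x, y, z in mm, then the turn about the tool's z in degrees. A call has 1 to 20 rows; each row shifts and turns the commanded pose from where the row before left it, along the tool's axes as they then stand; what a row does not reach is not made up. A row lasts 1/8 s, in which the tool goes at most 62.5 mm and 10.7 degrees, less where a joint would pass 70% of its speed; a pose out of reach is approached as far as the arm can. A call is refused whole if a number of a shift passes 62.5 or a number of a turn 10.7, either way. A call with a gripper value outside its range is refused whole. The fingers move at their own pace and stop on an object; FORCE is the grip in N (left out, the last holds). Time passes only in rows, so rows that do not move let the fingers close. It gives the time, the measured TCP pose, the force and the opening at its end, in the units of the state.
- arm.get_state(): the state, without advancing time (a new reading comes with each control period).
- arm.camera(name): name is "scene" or "side" or "wrist"; returns the picture (420x560x3 uint8, blue, green, red); there is no depth.
- arm.camera_params(name): a dict with "fovy" (degrees; the focal length in pixels is half the picture's height over the tangent of half this angle, whatever the lens; pixels are square), "cx", "cy" (the principal point, pixels), "pose" (4x4, takes a point from camera to world coordinates). Camera axes: x right, y up, looking along -z (the intrinsics and any distortion apply to the point x, -y, -z); pixel columns grow to the right and rows downward; lengths in m; the calibration is good to about 2 mm. A picture is of the moment at which its call begins: read the wrist's pose just before it. camera_params takes no time and is no camera call; for the wrist camera it gives the pose at the moment of the call.
- arm.job_done(): hands the job in, once; it reports no verdict.
The state is a dict: "t": time; "joint_pos": joint angles; "joint_vel": joint speeds; "joint_efforts": joint torques, N m; "tcp_pos": TCP position; "orientation": TCP orientation; "contact_force": force on the tool from outside, world axes, zero at the start; "wrist_torque": the same for the moment, N m; "width": finger opening in m.
Only numpy, scipy, OpenCV 4.12 (cv2) and the standard library are available. Lean on these libraries where they do the work, as an engineer would, in place of code of your own. Each camera call takes 0.05 s, during which the arm holds its last target. There are 200 camera calls.

## Working session

There is one attempt and no reset: what is moved stays moved. The work goes in short steps, Python scripts to look and compute and a shell command to move; the robot and the scene stay as the last step left them, time stands still between calls to the robot, and variables do not carry over. Pictures are saved under pics/ and viewed, on a budget of 10 in all, crops included, one or two more only if the job needs it, and the job is handed in when it is done.

```bash
mkdir -p pics; ls; python3 - <<'E'
from workcell import arm
import cv2,numpy as np
print(arm.get_state()); print(arm.grip_point_offset)
for n in("scene","side","wrist"):
    p=arm.camera_params(n); print(n,{k:(np.round(v,4).tolist() if k=="pose" else v) for k,v in p.items()})
    cv2.imwrite(f"pics/{n}0.png",arm.camera(n))
a=cv2.imread("pics/scene0.png");b=cv2.imread("pics/side0.png")
cv2.imwrite("pics/c0.png",cv2.resize(np.vstack([a,b]),None,fx=.7,fy=.7))
E
```

```text
pics
{'t': 0.0, 'joint_pos': array([ 1.19248519,  0.59210563,  0.04826986,  1.60983904, -0.03328059,
        0.94269794, -0.03370537]), 'joint_vel': array([-0.00033378,  0.00141668,  0.00016582, -0.00016167,  0.00167724,
        0.00071482, -0.00209577]), 'joint_efforts': array([-3.05257508e-04, -5.48698497e+01,  1.54655747e+00, -1.98126966e+01,
        9.42985847e-03,  8.71160970e-03, -6.16709372e-06]), 'tcp_pos': array([ 0.20349312, -0.6949869 ,  0.23014364]), 'orientation': array([-3.10758701e+00, -4.45729716e-01,  6.94283034e-04]), 'contact_force': array([-0.1155007 , -0.25201086,  0.99969787]), 'wrist_torque': array([-0.0335479 ,  0.01775173,  0.0452555 ]), 'width': 0.08538577288864937}
0.0187
scene {'fovy': 48.84773132244617, 'cx': 278.93332610990063, 'cy': 202.52185269539305, 'pose': [[0.3588, -0.7273, 0.585, 1.1383], [0.9334, 0.2848, -0.2184, -0.2762], [-0.0077, 0.6244, 0.781, 0.9357], [0.0, 0.0, 0.0, 1.0]]}
side {'fovy': 53.834751146524596, 'cx': 280.83977087629563, 'cy': 207.49237093348918, 'pose': [[0.9327, -0.2038, 0.2976, 0.8371], [0.3607, 0.5227, -0.7724, -0.8675], [0.0018, 0.8278, 0.561, 0.7362], [0.0, 0.0, 0.0, 1.0]]}
wrist {'fovy': 71.68398323797918, 'cx': 276.6939450831405, 'cy': 209.34608142162512, 'pose': [[0.2811, 0.915, 0.2895, 0.2783], [-0.9597, 0.2683, 0.084, -0.6732], [-0.0009, -0.3014, 0.9535, 0.3737], [0.0, 0.0, 0.0, 1.0]]}
```

View pics/scene0.png

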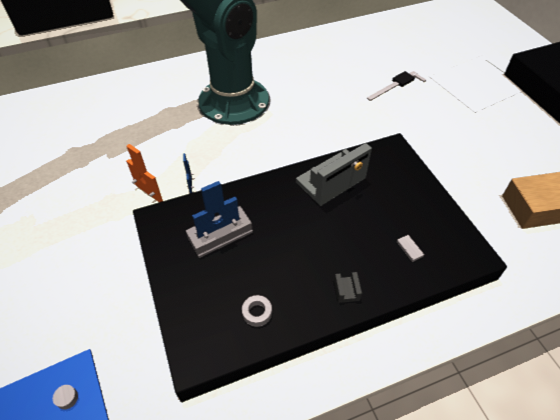

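View pics/side0.png

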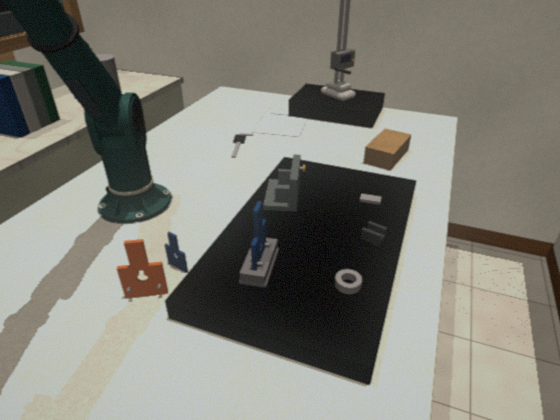

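Scene view: plate in the stand at about (215,212), upright at (340,175), brass screw at (358,166). Side view: plate at (258,235), upright at (293,175), screw at (303,168). The smaller blue plate and the orange plate are look-alikes lying on the bench.

```bash
cat > h.py <<'E'
import numpy as np,cv2
from workcell import arm
def ray(p,uv):
    f=210/np.tan(np.radians(p["fovy"]/2)); T=np.array(p["pose"])
    d=T[:3,:3]@np.array([(uv[0]-p["cx"])/f,-(uv[1]-p["cy"])/f,-1]); return T[:3,3],d/np.linalg.norm(d)
def tri(obs):  # [(params,uv),...] -> point, residual
    A=np.zeros((3,3));b=np.zeros(3);R=[ray(*o) for o in obs]
    for o,d in R: M=np.eye(3)-np.outer(d,d);A+=M;b+=M@o
    x=np.linalg.solve(A,b); return x,[np.linalg.norm((np.eye(3)-np.outer(d,d))@(x-o))*1e3 for o,d in R]
def onz(p,uv,z):
    o,d=ray(p,uv); return o+d*(z-o[2])/d[2]
def onplane(p,uv,q,n):
    o,d=ray(p,uv); return o+d*((np.array(q)-o)@n)/(d@n)
def proj(p,X):
    f=210/np.tan(np.radians(p["fovy"]/2)); T=np.array(p["pose"]); c=T[:3,:3].T@(np.array(X)-T[:3,3])
    return p["cx"]-f*c[0]/c[2],p["cy"]+f*c[1]/c[2]
E
python3 - <<'E'
from h import *
S=arm.camera_params("scene");D=arm.camera_params("side")
a=cv2.imread("pics/scene0.png");b=cv2.imread("pics/side0.png")
print("tab top",tri([(S,(212,186)),(D,(258,204))]),"screw",tri([(S,(358,166)),(D,(303,168))]))
def c(i,x,y):
    o=cv2.resize(i[y:y+75,x:x+100],None,fx=4,fy=4,interpolation=cv2.INTER_CUBIC)
    o=np.clip(o*1.5,0,255).astype(np.uint8)
    for k in range(0,100,10):
        cv2.line(o,(k*4,0),(k*4,6),(0,255,255),1); 
        if k<75: cv2.line(o,(0,k*4),(6,k*4),(0,255,255),1)
    return o
cv2.imwrite("pics/z.png",np.vstack([np.hstack([c(a,170,180),c(a,290,138)]),np.hstack([c(b,210,200),c(b,240,145)])]))
E
```

```text
tab top (array([ 0.52447958, -0.18955589,  0.23801226]), [np.float64(2.4874475728425383), np.float64(2.4874475728425938)]) screw (array([0.51403863, 0.15346985, 0.15059138]), [np.float64(1.4616873189359179), np.float64(1.4616873189360853)])
```

View pics/z.png

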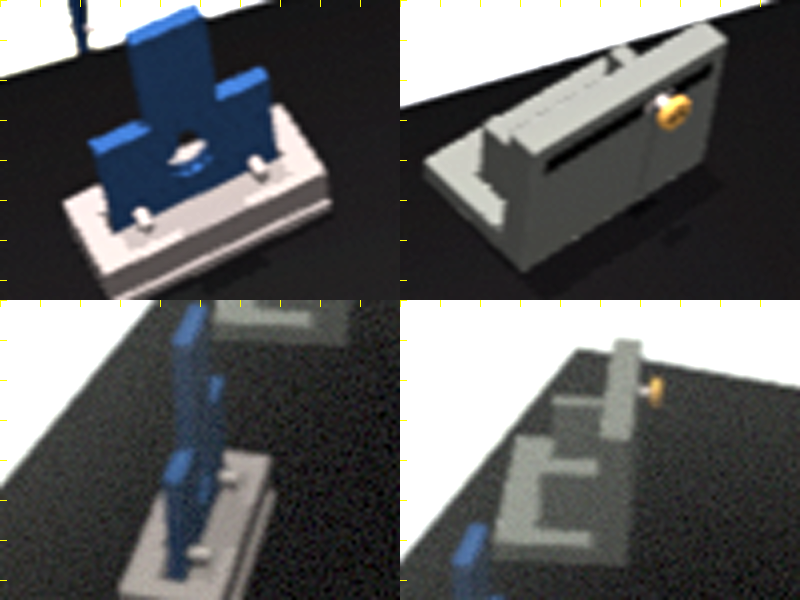

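Crops: tab's front top edge runs (204,191)–(222,185) in scene and (257.5,212)–(262,201) in side. Upright's front top edge runs (322.5,177)–(372,148) in scene and (298,179.5)–(300,156) in side. The brass head is at (359,165) in scene and (304,168) in side.

```bash
python3 - <<'E'
from h import *
from scipy.spatial.transform import Rotation as R
S=arm.camera_params("scene");D=arm.camera_params("side");W=arm.camera_params("wrist")
np.set_printoptions(precision=4,suppress=True)
def pair(n,s1,s2,d1,d2,z):
    A=tri([(S,s1),(D,d1)]);B=tri([(S,s2),(D,d2)]);print(n,A,B)
    for k,p,u,v in(("S",S,s1,s2),("D",D,d1,d2)):
        a,b=onz(p,u,z),onz(p,v,z);v=(b-a);print(k,a,b,np.linalg.norm(v),"yaw of x axis",np.degrees(np.arctan2(-v[0],v[1])))
pair("tab",(204.2,190.8),(222.5,185),(257.5,211.75),(262,201.25),.235)
a,b=onz(S,(193.75,217),.165),onz(S,(237,198.3),.165);print("shoulder",a,b,(a+b)/2,np.degrees(np.arctan2(-(b-a)[0],(b-a)[1])))
pair("upr",(322.5,176.75),(371.75,148),(298,179.5),(300.25,156.25),.168)
print("screw",tri([(S,(359,165)),(D,(304,168))]))
s=arm.get_state();Rt=R.from_rotvec(s["orientation"]).as_matrix();print("tool R",Rt)
print("cam in tool",Rt.T@(np.array(W["pose"])[:3,3]-s["tcp_pos"]),Rt.T@np.array(W["pose"])[:3,:3])
E
```

```text
tab (array([ 0.5293, -0.2074,  0.2325]), [np.float64(0.10098306016357966), np.float64(0.10098306016372487)]) (array([ 0.5246, -0.1684,  0.2322]), [np.float64(2.470873449301619), np.float64(2.4708734493016005)])
S [ 0.5316 -0.2076  0.235 ] [ 0.5303 -0.1694  0.235 ] 0.03822989278121529 yaw of x axis 1.996450741172237
D [ 0.5307 -0.2105  0.235 ] [ 0.5235 -0.1696  0.235 ] 0.041527791262882585 yaw of x axis 9.985407396243602
shoulder [ 0.5323 -0.24    0.165 ] [ 0.5172 -0.1405  0.165 ] [ 0.5248 -0.1903  0.165 ] 8.609571959524597
upr (array([0.5318, 0.054 , 0.1705]), [np.float64(0.252721802967593), np.float64(0.25272180296744906)]) (array([0.4869, 0.2021, 0.1629]), [np.float64(0.9677784968197972), np.float64(0.967778496819893)])
S [0.5301 0.055  0.168 ] [0.4899 0.1995 0.168 ] 0.15004098344604003 yaw of x axis 15.531681246786006
D [0.5301 0.0584 0.168 ] [0.4911 0.1913 0.168 ] 0.13849168263127418 yaw of x axis 16.387171586123348
screw (array([0.5151, 0.1557, 0.1514]), [np.float64(0.4582652409755639), np.float64(0.458265240975644)])
tool R [[ 0.9597  0.281  -0.0006]
 [ 0.281  -0.9597  0.0016]
 [-0.0001 -0.0017 -1.    ]]
cam in tool [ 0.078  -0.0002 -0.1435] [[ 0.0001  0.9535  0.3013]
 [ 1.      0.0003 -0.0011]
 [-0.0011  0.3013 -0.9535]]
```

```bash
python3 -m inch '[[-1,[45,-39.4,-15],0],[-1,[45,-39.4,-15],0],[-1,[45,-39.4,-15],0],[-1,[45,-39.4,-15],0],[-1,[45,-39.4,-15],0],[-1,[45,-39.4,-15],0],[-1,[45,-39.4,-9],0],[-1,[45,-39.4,-9],0],[-1,[45,-39.4,-9],0],[-1,[45,-39.4,-3],0],[-1,[0,0,0],-10.3],[-1,[0,0,0],-10.3],[-1,[0,0,0],-10.3],[-1,[0,0,0],-10.3],[-1,[0,0,0],-10.3],[-1,[0,0,0],-10.3],[-1,[0,0,0],-10.3],[-1,[0,0,0],-10.3],[-1,[0,0,0],0],[-1,[0,0,0],0]]'
python3 - <<'E'
from h import *
s=arm.get_state();print(s["t"],s["tcp_pos"],s["orientation"],s["joint_pos"].round(2))
W=arm.camera_params("wrist");im=arm.camera("wrist");np.save("w1.npy",np.array(W["pose"]))
cv2.imwrite("pics/w1.png",im)
E
```

```text
t: 2.65
tcp_pos: [0.5247, -0.1913, 0.3511]
orientation: [-2.049, -2.381, 0.0]
contact_force: [-0.2, -0.1, 0.0]
width: 0.0854
2.65 [ 0.52465655 -0.19129643  0.35111503] [-2.04917499e+00 -2.38079128e+00  3.58229410e-04] [ 0.57  0.28 -0.37  1.84  0.11  1.05  0.3 ]
```

View pics/w1.png

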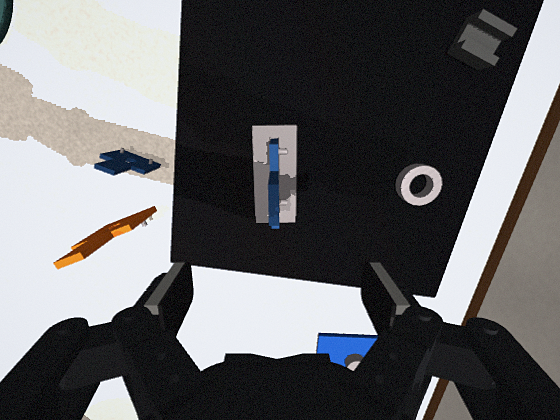

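Wrist view 1: stand rectangle at (253–297, 125–222), nearly upright in the picture, so the tool yaw already matches. The plate is at x≈273, y 138–228, with its tab around (273,190). Zooming for exact edges.

```bash
python3 - <<'E'
import cv2,numpy as np
im=cv2.imread("pics/w1.png")[115:235,235:315]
o=cv2.resize(im,None,fx=5,fy=5,interpolation=cv2.INTER_CUBIC);o=np.clip(o*2.,0,255).astype(np.uint8)
for k in range(0,120,10):
    cv2.line(o,(0,k*5),(8,k*5),(0,255,255),1); cv2.line(o,(k*5,0),(k*5,8),(0,255,255),1)
cv2.imwrite("pics/w1z.png",o)
E
```

```text
(no output)
```

View pics/w1z.png

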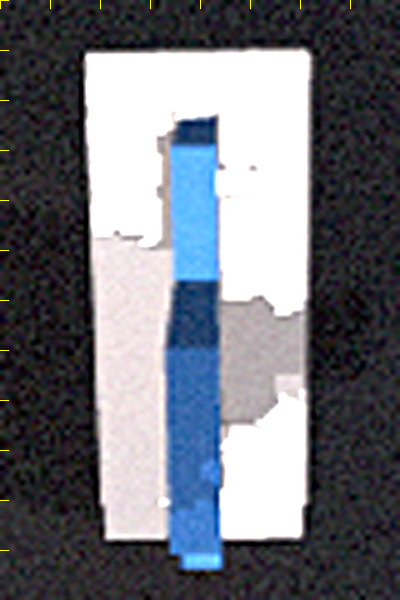

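Zoom: tab top spans columns 268–279, rows 184.4–226. Far shoulder top spans columns 269–278.4, rows 144–171. Stand top corners are (252,125.4), (297,125.4), (256,223) and (295.6,223).

```bash
python3 - <<'E'
from h import *
from scipy.spatial.transform import Rotation as R
np.set_printoptions(precision=4,suppress=True)
S=arm.camera_params("scene");D=arm.camera_params("side");W=arm.camera_params("wrist")
s=arm.get_state();Rt=R.from_rotvec(s["orientation"]).as_matrix()
def T(X): return (Rt.T@(X-s["tcp_pos"]))*1e3
for n,uv,z in(("tab far L",(268,184.4),.235),("far R",(279,184.4),.235),("near L",(269,226),.235),("near R",(279,226),.235),("tabc",(273.7,205.2),.235),("shF L",(269,144),.165),("shF R",(278.4,144),.165),
 ("st",(252,125.4),.095),("st",(297,125.4),.095),("st",(256,223),.095),("st",(295.6,223),.095)):
    X=onz(W,uv,z);print(n,X,"tool mm",T(X))
# height check: tab far-right/near-right front corners in scene+wrist
for u,v in(((222.5,185),(279,184.4)),((204.2,190.8),(279,226))):print(tri([(S,u),(W,v)]))
print(np.degrees(np.arctan2(Rt[1,0],Rt[0,0])))
E
```

```text
tab far L [ 0.5149 -0.1736  0.235 ] tool mm [ 18.8752  -7.1043 116.1982]
far R [ 0.5248 -0.1721  0.235 ] tool mm [ 18.8752   2.9318 116.1957]
near L [ 0.5215 -0.2137  0.235 ] tool mm [-21.686   -6.5147 116.1959]
near R [ 0.531  -0.2122  0.235 ] tool mm [-21.6863   3.0313 116.1935]
tabc [ 0.5229 -0.1925  0.235 ] tool mm [ -0.9467  -1.9646 116.1959]
shF L [ 0.5098 -0.144   0.165 ] tool mm [ 48.9017  -7.6843 186.2   ]
shF R [ 0.5201 -0.1425  0.165 ] tool mm [ 48.9021   2.7552 186.1973]
st [ 0.4833 -0.1298  0.095 ] tool mm [ 66.898  -31.7343 256.2072]
st [ 0.5421 -0.1209  0.095 ] tool mm [ 66.9009  27.725  256.1919]
st [ 0.5062 -0.2653  0.095 ] tool mm [-70.4586 -29.4015 256.1992]
st [ 0.5635 -0.2566  0.095 ] tool mm [-70.4605  28.5867 256.1843]
(array([ 0.5258, -0.1708,  0.2312]), [np.float64(2.2602776079291074), np.float64(2.26027760792914)])
(array([ 0.5317, -0.2095,  0.2368]), [np.float64(2.1015488775449556), np.float64(2.1015488775450124)])
98.59916597071815
```

```bash
python3 -m inch '[[-1,[-1,-2,0],0],[-1,[0,0,40],0],[-1,[0,0,40],0],[-1,[0,0,40],0],[-1,[0,0,30],0],[-1,[0,0,15],0],[-1,[0,0,0],0],[1,[0,0,0],0],[1,[0,0,0],0],[1,[0,0,0],0],[1,[0,0,0],0],[1,[0,0,0],0],[1,[0,0,0],0],[1,[0,0,0],0]]' 60
```

```text
t: 4.45
tcp_pos: [0.5232, -0.1927, 0.1868]
orientation: [2.046, 2.383, -0.0]
contact_force: [-1.3, 0.2, 5.1]
width: 0.0092
```

```bash
python3 -m inch '[[1,[0,0,-10],0],[1,[0,0,-20],0],[1,[0,0,-30],0],[1,[0,40,0],0],[1,[0,41,0],0],[1,[40,0,0],0],[1,[40,0,0],0],[1,[40,0,0],0],[1,[40,0,0],0],[1,[40,0,0],0],[1,[40,0,0],0],[1,[40,0,0],0],[1,[40,0,0],0],[1,[30,0,0],0],[1,[0,0,0],-3.5],[1,[0,0,0],-3.5],[1,[0,0,0],0],[1,[0,0,0],0]]'
python3 - <<'E'
from h import *
s=arm.get_state();print(s["t"],s["tcp_pos"],s["orientation"],s["joint_pos"].round(2),s["contact_force"])
W=arm.camera_params("wrist");im=arm.camera("wrist")
cv2.imwrite("pics/w2.png",im);cv2.imwrite("pics/s2.png",arm.camera("side"));cv2.imwrite("pics/sc2.png",arm.camera("scene"))
o=im[60:300,130:450];cv2.imwrite("pics/w2z.png",cv2.resize(np.clip(o*1.6,0,255).astype(np.uint8),None,fx=2.5,fy=2.5,interpolation=cv2.INTER_CUBIC))
E
```

```text
t: 6.7
tcp_pos: [0.5498, 0.1655, 0.2461]
orientation: [-1.898, -2.503, 0.001]
contact_force: [0.4, -0.4, -2.2]
width: 0.0089
6.7 [0.54980637 0.16547951 0.24605916] [-1.89796555e+00 -2.50298130e+00  7.13230758e-04] [-0.04  0.41 -0.44  1.93  0.23  0.85 -0.33] [ 0.35114483 -0.37263797 -2.22361066]
```

View pics/w2z.png

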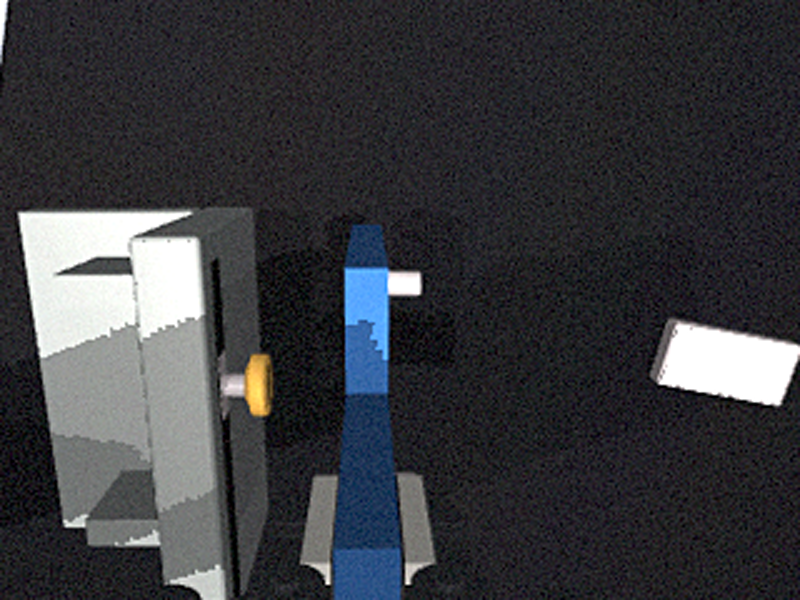

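Wrist view 2: plate hangs straight (column ≈ 276). Brass head centre is at about pixel (233,214), and the upright's top front edge runs from pixel (210.4,155) down to (219,296).

```bash
python3 - <<'E'
from h import *
from scipy.spatial.transform import Rotation as R
np.set_printoptions(precision=4,suppress=True)
S=arm.camera_params("scene");D=arm.camera_params("side");W=arm.camera_params("wrist")
s=arm.get_state();Rt=R.from_rotvec(s["orientation"]).as_matrix();q=lambda u,v:(130+u/2.5,60+v/2.5)
def P(n,uv,z):
    X=onz(W,uv,z);print(n,X,"tool mm",Rt.T@(X-s["tcp_pos"])*1e3)
zt=.235+s["tcp_pos"][2]-.1868
for a in((201,238),(213,430),(222,580),(133,240)):P("edge",q(*a),.168)
P("screw head",q(259,385),.150);P("shank",q(236,385),.150)
for a in((345,268),(388,268)):P("shoulder far",q(*a),zt-.07)
for a in((333,548),(401,548)):P("tab top far",q(*a),zt)
# brass blob centroids in all
for n,f,p in(("wrist","w2",W),("scene","sc2",S),("side","s2",D),("scene0","scene0",S),("side0","side0",D)):
    im=cv2.imread(f"pics/{f}.png");h=cv2.cvtColor(im,cv2.COLOR_BGR2HSV)
    m=cv2.inRange(h,(12,130,70),(32,255,255));c,l,st,ce=cv2.connectedComponentsWithStats(m)
    print(n,[(ce[i].round(1),st[i][:5]) for i in range(1,c) if st[i][4]>12 and st[i][4]<600])
print("yaw",np.degrees(np.arctan2(Rt[1,0],Rt[0,0])))
E
```

```text
edge [0.4891 0.2003 0.168 ] tool mm [ 49.8683 -49.2678  78.2648]
edge [0.5056 0.1401 0.168 ] tool mm [-12.5633 -49.6342  78.2656]
edge [0.5205 0.0853 0.168 ] tool mm [-69.3548 -50.0994  78.2664]
edge [0.4694 0.1941 0.168 ] tool mm [ 49.2677 -69.8759  78.2672]
screw head [0.5155 0.1528 0.15  ] tool mm [ -3.0235 -36.6453  96.264 ]
shank [0.5078 0.1506 0.15  ] tool mm [ -3.0237 -44.646   96.265 ]
shoulder far [0.5325 0.2127 0.2245] tool mm [50.1011 -4.1554 21.7999]
shoulder far [0.5419 0.2153 0.2245] tool mm [50.1017  5.6532 21.7987]
tab top far [0.5406 0.1835 0.2945] tool mm [ 19.8346  -4.2421 -48.1998]
tab top far [0.5503 0.1863 0.2945] tool mm [ 19.8342   5.8851 -48.2009]
wrist [(array([232.5, 213.4]), array([228, 202,  10,  24, 203], dtype=int32))]
scene [(array([132.9, 148.4]), array([127, 144,  13,   9,  44], dtype=int32)), (array([129.7, 161.4]), array([127, 159,   6,   6,  23], dtype=int32)), (array([150. , 175.4]), array([146, 172,   9,   7,  28], dtype=int32))]
side [(array([133.1, 241.1]), array([125, 240,  17,   3,  30], dtype=int32)), (array([157.6, 263.3]), array([154, 262,   7,   3,  13], dtype=int32)), (array([122. , 266.7]), array([118, 266,   9,   3,  18], dtype=int32))]
scene0 [(array([132.4, 147.6]), array([127, 144,  12,   8,  31], dtype=int32)), (array([357.8, 165.6]), array([354, 162,   9,   8,  44], dtype=int32)), (array([149.6, 174.7]), array([146, 172,   8,   6,  21], dtype=int32))]
side0 []
yaw 105.68118331850432
```

Plate centreline is at tool x≈0 with its back at y≈-4.2. Face is at y≈-49.6 and parallel within 0.4°. Screw is at tool x≈-3. Moving to just in front of the head and checking.

```bash
python3 -m inch '[[1,[-3,0,18],0],[1,[0,0,18],0],[1,[0,-10,0],0],[1,[0,-10,0],0],[1,[0,0,0],0],[1,[0,0,0],0]]'
python3 - <<'E'
from h import *
s=arm.get_state();print(s["t"],s["tcp_pos"],s["orientation"],s["contact_force"])
im=arm.camera("wrist");cv2.imwrite("pics/w3.png",im)
sc=np.mean([arm.camera("scene").astype(float) for _ in range(6)],0);cv2.imwrite("pics/sc3.png",sc.astype(np.uint8))
a=im[100:260,170:330];b=np.clip(sc[125:205,310:390],0,255).astype(np.uint8)
a=cv2.resize(a,(400,400),interpolation=cv2.INTER_CUBIC);b=cv2.resize(b,(400,400),interpolation=cv2.INTER_CUBIC)
cv2.imwrite("pics/p3.png",np.clip(np.hstack([a,b])*1.6,0,255).astype(np.uint8))
E
```

```text
t: 7.6
tcp_pos: [0.5321, 0.1577, 0.211]
orientation: [1.896, 2.504, 0.002]
contact_force: [-0.3, 0.2, -2.7]
width: 0.009
7.6 [0.53209882 0.15766757 0.21098211] [1.89597852e+00 2.50362800e+00 2.30341443e-03] [-0.31778129  0.20950957 -2.65801465]
```

View pics/p3.png

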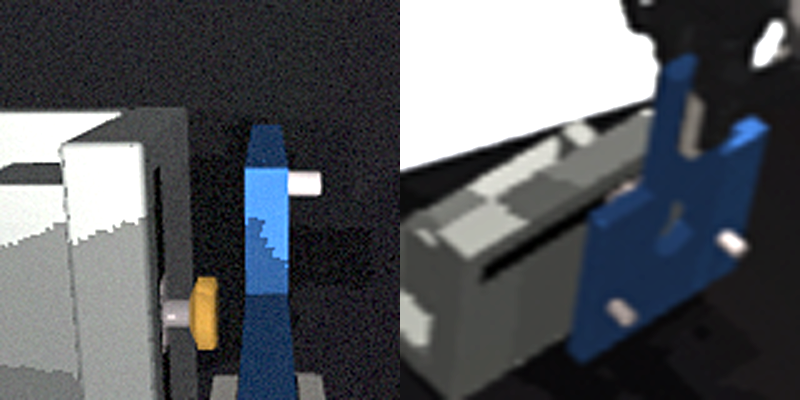

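Left (wrist): head at pixel (252,225), gap to the plate's back (column ≈268) still open, plate parallel to the face. Right (scene): plate hangs in front of the groove and the screw is hidden behind it. Next I'll get the head centre by bisecting its tangent rays.

```bash
python3 - <<'E'
from h import *
from scipy.spatial.transform import Rotation as R
np.set_printoptions(precision=2,suppress=True)
W=arm.camera_params("wrist");s=arm.get_state();Rt=R.from_rotvec(s["orientation"]).as_matrix()
im=cv2.imread("pics/w3.png");h=cv2.cvtColor(im,cv2.COLOR_BGR2HSV)
m=cv2.inRange(h,(10,110,50),(34,255,255));c,l,st,ce=cv2.connectedComponentsWithStats(m)
i=1+np.argmax(st[1:,4]);print(st[i],ce[i]);x,y,w,hh,_=st[i];u=ce[i][0]
def t(uv): 
    o,d=ray(W,uv);return Rt.T@(o-s["tcp_pos"])*1e3,Rt.T@d
zs=(s["tcp_pos"][2]-.150)*1e3
o,d1=t((u,y));_,d2=t((u,y+hh));a1,a2=[np.arctan2(d[0],d[2]) for d in(d1,d2)]
a=(a1+a2)/2;print("screw tool x",o[0]+np.tan(a)*(zs-o[2]),"apparent radius",np.sin((a1-a2)/2)*np.hypot(zs-o[2],np.tan(a)*(zs-o[2])))
zsh=(s["tcp_pos"][2]-(.165+s["tcp_pos"][2]-.1868))*1e3
for uv in((170+245/2.5,166.8),(170+289/2.5,166.8)):
    o,d=t(uv);print("shoulder",o+d*(zsh-o[2])/d[2])
for uv in((170+143/2.5,100+150/2.5),(170+156/2.5,100+395/2.5)):
    o,d=t(uv);z=(s["tcp_pos"][2]-.168)*1e3;print("edge",o+d*(z-o[2])/d[2])
for uv in((170+217/2.5,225),):
    o,d=t(uv);print("head front",o+d*(zs-11-o[2])/d[2], o+d*(zs-o[2])/d[2])
E
```

```text
[246 211  11  29 288] [251.37 224.94]
screw tool x -0.02306324078826094 apparent radius 10.828631986010398
shoulder [50.33 -4.14 21.8 ]
shoulder [50.34  5.89 21.8 ]
edge [ 51.31 -30.68  42.33]
edge [-17.81 -30.55  42.33]
head front [  4.5  -13.26  49.33] [  0.34 -14.06  60.33]
```

```bash
python3 -m inch '[[1,[0,0,1.2],0],[1,[0,-4,0],0],[1,[0,-4,0],0],[1,[0,-2,0],0],[1,[0,-2,0],0],[1,[0,0,0],0]]'; python3 -m inch '[[1,[0,-1,0],0],[1,[0,-1,0],0],[1,[0,0,0],0]]';python3 -m inch '[[1,[0,-1,0],0],[1,[0,-1,0],0],[1,[0,0,0],0]]'
```

```text
t: 8.7
tcp_pos: [0.5199, 0.1541, 0.2091]
orientation: [1.897, 2.504, -0.0]
contact_force: [-0.3, -0.3, -3.1]
width: 0.0094
t: 9.07
tcp_pos: [0.518, 0.1536, 0.2091]
orientation: [-1.897, -2.504, 0.0]
contact_force: [0.0, 0.1, -2.1]
width: 0.0092
t: 9.45
tcp_pos: [0.5161, 0.153, 0.2091]
orientation: [-1.897, -2.504, 0.0]
contact_force: [0.5, 0.5, -2.2]
width: 0.0093
```

No contact 5 mm past the head's front, so it is passing through the hole. Continuing.

```bash
python3 -m inch '[[1,[0,-2,0],0],[1,[0,-2,0],0],[1,[0,-2,0],0],[1,[0,-1,0],0],[1,[0,0,0],0]]'; python3 -m inch '[[1,[0,-1,0],0],[1,[0,-1,0],0],[1,[0,0,0],0]]';python3 -m inch '[[1,[0,-1,0],0],[1,[0,0,0],0]]'
```

```text
t: 10.07
tcp_pos: [0.5094, 0.1512, 0.2091]
orientation: [-1.897, -2.504, 0.0]
contact_force: [-0.4, -0.2, -3.0]
width: 0.0091
t: 10.45
tcp_pos: [0.5075, 0.1506, 0.2091]
orientation: [-1.897, -2.504, 0.0]
contact_force: [-0.8, 0.4, -3.4]
width: 0.0094
t: 10.7
tcp_pos: [0.507, 0.1505, 0.2092]
orientation: [1.896, 2.504, 0.001]
contact_force: [0.6, 0.4, -3.8]
width: 0.0096
```

```bash
python3 -m inch '[[1,[0,-1,0],0],[1,[0,0,0],0],[1,[0,0,0],0]]'; python3 -m inch '[[1,[0,-1,0],0],[1,[0,0,0],0],[1,[0,0,0],0]]'
```

```text
t: 11.08
tcp_pos: [0.5068, 0.1504, 0.2094]
orientation: [1.896, 2.503, 0.003]
contact_force: [3.6, 0.3, -3.5]
width: 0.0093
t: 11.45
tcp_pos: [0.5066, 0.1504, 0.2095]
orientation: [1.895, 2.503, 0.006]
contact_force: [4.8, 1.6, -5.2]
width: 0.0094
```

Contact at 4.8 N after 26.5 mm of travel, as predicted for the face. Easing off slightly and sliding down.

```bash
python3 -m inch '[[1,[0,1.2,2],0],[1,[0,0,2],0],[1,[0,0,0],0]]'; python3 -m inch '[[1,[0,0,2],0],[1,[0,0,2],0],[1,[0,0,0],0]]';python3 -m inch '[[1,[0,0,2],0],[1,[0,0,2],0],[1,[0,0,0],0]]'
```

```text
t: 11.82
tcp_pos: [0.5067, 0.1507, 0.2054]
orientation: [1.896, 2.504, 0.003]
contact_force: [5.3, 1.7, -2.5]
width: 0.0089
t: 12.2
tcp_pos: [0.5067, 0.1507, 0.2016]
orientation: [1.896, 2.504, 0.003]
contact_force: [5.2, 2.3, 1.3]
width: 0.0097
t: 12.58
tcp_pos: [0.5067, 0.1507, 0.1974]
orientation: [1.896, 2.504, 0.003]
contact_force: [4.8, 2.2, 2.7]
width: 0.0099
```

```bash
python3 -m inch '[[1,[0,0,2],0],[1,[0,0,2],0],[1,[0,0,0],0]]'; python3 -m inch '[[1,[0,0,2],0],[1,[0,0,2],0],[1,[0,0,0],0]]';python3 -m inch '[[1,[0,0,1],0],[1,[0,0,1],0],[1,[0,0,0],0]]'
```

```text
t: 12.95
tcp_pos: [0.5067, 0.1507, 0.1934]
orientation: [1.896, 2.504, 0.003]
contact_force: [5.8, 2.1, 2.9]
width: 0.0091
t: 13.32
tcp_pos: [0.5068, 0.1507, 0.1895]
orientation: [1.896, 2.504, 0.003]
contact_force: [6.0, 1.7, 4.1]
width: 0.0095
t: 13.7
tcp_pos: [0.5068, 0.1507, 0.1876]
orientation: [1.896, 2.504, 0.003]
contact_force: [5.2, 1.6, 5.3]
width: 0.0094
```

```bash
python3 -m inch '[[1,[0,0,1],0],[1,[0,0,0],0],[1,[0,0,0],0]]'; python3 -m inch '[[1,[0,0,1],0],[1,[0,0,0],0],[1,[0,0,0],0]]'; python3 -m inch '[[1,[0,0,1],0],[1,[0,0,0],0],[1,[0,0,0],0]]'
```

```text
t: 14.08
tcp_pos: [0.5068, 0.1508, 0.1873]
orientation: [1.896, 2.503, 0.003]
contact_force: [3.8, 1.0, 9.4]
width: 0.0094
t: 14.45
tcp_pos: [0.5068, 0.1508, 0.1871]
orientation: [1.896, 2.503, 0.003]
contact_force: [2.2, 0.5, 16.1]
width: 0.0094
t: 14.82
tcp_pos: [0.5068, 0.1508, 0.187]
orientation: [1.895, 2.502, 0.002]
contact_force: [-0.3, -0.2, 21.3]
width: 0.0094
```

Hard stop at 22.2 mm of slide (5 N to 21 N over 0.6 mm). Relaxing, opening, then checking before backing off far.

```bash
python3 -m inch '[[1,[0,0,-2],0],[1,[0,0,0],0],[1,[0,0,0],0]]'; python3 -m inch '[[-1,[0,0,0],0],[-1,[0,0,0],0],[-1,[0,0,0],0],[-1,[0,0,0],0],[-1,[0,0,0],0],[-1,[0,0,0],0]]'; python3 -m inch '[[-1,[0,0,-20],0],[-1,[0,0,-40],0],[-1,[0,0,-50],0],[-1,[0,0,-50],0],[-1,[0,0,0],0],[-1,[0,0,0],0]]'
python3 - <<'E'
from h import *
s=arm.get_state();print(s["t"],s["tcp_pos"],s["orientation"],s["contact_force"])
im=arm.camera("wrist");cv2.imwrite("pics/w4.png",im)
sc=np.mean([arm.camera("scene").astype(float) for _ in range(6)],0);cv2.imwrite("pics/sc4.png",sc.astype(np.uint8))
sd=np.mean([arm.camera("side").astype(float) for _ in range(6)],0);cv2.imwrite("pics/sd4.png",sd.astype(np.uint8))
r=lambda a,x,y,w:cv2.resize(np.clip(a[y:y+w,x:x+w],0,255).astype(np.uint8),(400,400),interpolation=cv2.INTER_CUBIC)
b=np.hstack([r(im,180,130,180),r(sc,310,120,80)])
cv2.imwrite("pics/p4.png",np.clip(b*1.6,0,255).astype(np.uint8))
E
```

```text
t: 15.2
tcp_pos: [0.5068, 0.1508, 0.1873]
orientation: [1.896, 2.503, 0.003]
contact_force: [3.4, 1.5, 10.6]
width: 0.0095
t: 15.95
tcp_pos: [0.5057, 0.1501, 0.186]
orientation: [-1.897, -2.504, 0.0]
contact_force: [-0.1, 0.4, -0.3]
width: 0.0854
t: 16.7
tcp_pos: [0.5053, 0.1498, 0.3457]
orientation: [-1.897, -2.504, 0.001]
contact_force: [-0.7, -0.7, -0.7]
width: 0.0856
16.7 [0.50532469 0.14978692 0.34574416] [-1.89696140e+00 -2.50416273e+00  1.28872722e-03] [-0.71911826 -0.68796112 -0.738675  ]
```

View pics/p4.png

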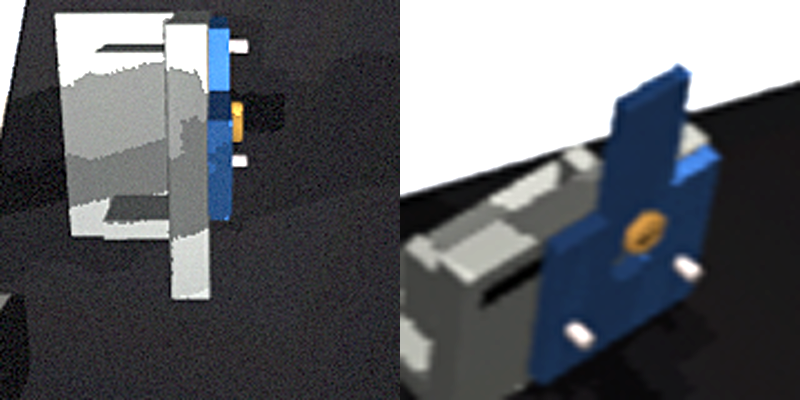

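Plate lies flat on the face (blue strip touching the wall's edge in the wrist view). The brass head is over the slot above the round opening, and the gripper is clear. Last check is the tab's height, then hand in.

```bash
python3 - <<'E'
from h import *
S=arm.camera_params("scene");W=arm.camera_params("wrist")
print(tri([(S,(310+288/5,120+68/5)),(W,(180+231*.45,130+120*.45))]))
s=arm.get_state();print(s["t"],s["contact_force"],s["joint_vel"].round(3))
print(arm.job_done())
E
```

```text
(array([0.50619284, 0.17081306, 0.23670444]), [np.float64(1.6132297276512948), np.float64(1.6132297276512526)])
17.35 [-0.39109328  0.10061612  0.33577578] [ 0.001 -0.002  0.     0.001  0.    -0.001  0.001]
the job is handed in; nothing more can be done
None
```

The blue fixture plate hangs on the brass screw, flat on the face and fully home. I let go, backed the gripper clear, and handed the job in at 17.35 s of the 72 s allowed.

I gripped the plate by its tab and lifted it out of the stand. The keyhole then passed over the screw head without contact, to a light touch of about 5 N on the face. From there I slid it down until it stopped.

**Last checks:**
- **Slide:** the plate stopped after 22.2 mm (22 expected). The force then rose to 21 N within 0.6 mm, so I pressed on the stop a little harder than the 5 to 15 N meant for wedging.
- **Pictures after letting go:** the plate lies against the face, with the head over the slot above the round opening. Neither the ring gauge, V-block nor gauge block was approached, but I did not check their positions again.
- **Tab top height:** 0.2367 m measured against 0.236 m expected. The two views disagreed by about 1.6 mm, which is within the calibration.
- **Contact:** the force on the tool was about zero at hand-in. No check failed.

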